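# Clamp a lino block under a strap and ring nut

### The arm

A 6-joint arm with a two-finger parallel gripper is mounted at the origin on the work surface. World frame = base frame: x ahead of the robot, y to its left, z up, the work surface at z = 0. Lengths are in m, angles in rad, forces in N, time in s.
With the tool pointing down it reaches from about 0.275 to 0.825 m from the base axis. Payload 4.9 kg.
Tool frame: the origin (TCP) lies on the centre line of the jaws, within the pads' length; the fingertips stand ahead of it and the grasp point (between the pads) lies 6 mm ahead of it (nose_length is the z of the fingertips in the tool frame, in m); z points along the fingers, y is the direction in which the jaws open and shut (so a half turn about z gives the same grasp; the last joint's range is limited). The gripper opens to 85 mm and grips with 20 to 120 N. Pads are 22 mm wide; open, the fingers measure 114 mm over their backs; the gripper's body (76 mm by 85 mm) begins 54 mm behind the grasp point. The pads swing forward as they close: fully open they stand 13 mm farther back than shut.
Start: joints at [-1.297, 0.326, -0.193, 1.052, 0, 1.437], TCP at [0.218, -0.505, 0.256] pointing down, gripper open.
Joint ranges: [-2.65, 2.65], [-0.97, 1.79], [-1.3, 1.35], [-1.93, 2.1], [-1.47, 1.37], [-3.14, 3.14]. Speed limits (rad/s): [2.57, 2.57, 3.14, 3.14, 3.14, 3.14].

### API

Orientations are given as a unit quaternion [x, y, z, w].
In Python, from station import * gives the robot as it stands.
- The arm moves only by the tool send_rows, never from a script. Its argument "steps" is a list of rows, each an object with "slide": the shift along the world's x, y, z in m, a list of three; "delta_rot": the turn, a rotation vector about the world's x, y, z in degrees, a list of three. In form: [{"slide": [tx, ty, tz], "delta_rot": [rx, ry, rz]}, ...]. A call has 1 to 8 rows; each row is the pose to reach, as a shift and turn from the pose commanded when the call began; what a row does not reach only later rows make up. A row lasts 1/8 s, in which the tool goes at most 62.5 mm and 10.7 degrees, less where a joint would pass 70% of its speed; a pose out of reach is approached as far as the arm can. A call with a gripper value outside its range is refused whole. "hand" is the finger opening in m, from 0 to 0.0854, set as the call begins (left out, the last holds). The fingers move at their own pace and stop on an object; "force" is the grip in N (left out, the last holds). Time passes only in rows, so rows that repeat a pose let the fingers close. It gives the time, the measured TCP pose, the force and the opening at its end, in the units of the state.
- get_state(): the state, without advancing time (a new reading comes with each control period).
- camera(name): name is "side" or "top"; returns a dict with "frame" (480x640x3 uint8, red, green, blue), "intrinsics" (3x3 intrinsics, pixels), "D" ([k1, k2, p1, p2, k3] as OpenCV has them; the pictures are not rectified), "R" (3x3) and "t" (3): a world point X has camera coordinates R X + t. Camera axes: x right, y down, z forward; pixel columns grow to the right and rows downward; lengths in m; the calibration is good to about 2 mm. A picture is of the moment at which its call begins. There is no depth.
- finish_job(): hands the job in, once; it reports no verdict.
The state is a dict: "time": time; "q": joint angles; "joint_vel": joint speeds; "joint_efforts": joint torques, N m; "ee_pos": TCP position; "eef_rot": TCP orientation; "wrist_force": force on the tool from outside, world axes, zero at the start; "moment": the same for the moment, N m; "gripper_width": finger opening in m.
Only numpy, scipy, OpenCV 4.12 (cv2) and the standard library are available. Lean on these libraries where they do the work, as an engineer would, in place of code of your own. Each camera call takes 0.05 s, during which the arm holds its last target. There are 200 camera calls.

### The job

Slide the loose forked metal strap under the raised ring nut so that its fork straddles the stud and it lies flat across the wooden heel block and the lino block, and let go of it. Then crank the ring nut clockwise by its black handle, counting the turns (one and a half to two), until it meets the strap and the resistance clearly rises: snug, so that it grips the strap, but not forced hard down. Let go, and leave the lino block and the things around it where they are.

Things in the scene. Friction and masses are not known exactly. Their poses are not given: they have to be found in the camera images.
- board: Plywood clamping board, 190 x 140 x 18 mm, fixed to the table; origin at its underside on the stud's axis. x points from the stud to the lino block, z up. On its -x side a wooden heel block lies 40 to 75 mm from the stud's axis, 70 mm wide, its top 43 mm above the table, level with the lino block. The board ends 90 mm from the stud on that side; the strap's tail hangs out over it.
- stud (a point): Centre of the top of the upright threaded steel stud, 14 mm in diameter, fixed in the board; 106 mm above the table. Axes as the board's.
- ring: Knurled steel ring nut, 52 mm diameter, 14 mm high, captive on the stud's thread; origin at the centre of its underside, x along its crank arm to the handle. Clockwise from above lowers it 10 mm a turn. At the start its underside is 71 to 75 mm above the table (14 to 18 mm above a strap in place) and the handle is within 65 degrees of the board's +x.
- handle_grip (a point): Point on the axis of the black crank handle, 54.5 mm above the ring's underside, 40 mm above the handle's foot: an upright cylinder 18 mm in diameter, 58 mm high, 50 mm from the stud's axis, spinning freely on its pin, so it can be held and carried round without turning the hand. Free, it takes under 1 N to push; on the strap the push rises by about 20 N per further radian. Snug is 3 to 10 N more.
- strap: Loose forked aluminium strap, 155 x 44 x 14 mm, 0.16 to 0.26 kg. Origin at its underside, where the stud's axis belongs in the slot; x points to the fork's open end (x = 40 mm). The slot is 22 mm wide and closes at x = -11 mm; the tail, 30 mm wide, ends at x = -115 mm. In place its x is along the board's x and its underside 43 mm above the table.
- lino: Lino block to be clamped, loose, 70 x 100 x 25 mm, wood with grey lino on top, lying on the clamping board beyond the stud with its near edge about 20 mm from the stud's axis; origin at the centre of its underside. Its top is 43 mm above the table.
- brayer: Ink roller with a black handle, about 160 x 124 x 42 mm, lying on the table; a bystander. Origin underneath, near the middle; x points to the roller.
- ink_bottle: Green ink bottle, 68 mm diameter, 170 mm high, standing; a bystander. Origin at the centre of its underside.
- spray: Small clear spray bottle, 38 mm diameter, 125 mm high, standing; a bystander. Origin at the centre of its underside.
- strap_grip (a point): Middle of the top of the dark steel grip block that is fixed on the strap's tail: 43 mm long, 30 mm wide, 16 mm high, 92 mm behind the strap's origin (x = -92 mm), its top 30 mm above the strap's underside. Take it across its 30 mm width. The strap balances at about x = -59 mm. Axes as the strap's.
Not all that is in view belongs to the job. Of the things shaped like the board, the plywood one is meant. What is shaped like the strap but purple or turquoise is not meant.

How it is judged:
On the way:
1. the strap lies flat on the heel block and the lino block, its slot around the stud under the ring, released, the ring not yet on it (horizontal distance between strap and stud below 0.009 m and angle between strap's own z axis and vertical below 0.04 rad and angle between the x axis of strap and the x axis of stud, either way round below 0.2 rad and height (world z) of strap between 0.04 and 0.046 m and contact force between the fingers and strap below 0.2 N and contact force between ring and strap below 1 N), for 0.2 s.
At the end, for the whole second after the job is handed in: The strap lies flat (within 0.04 rad) on heel and lino block with its slot origin within 9 mm of the stud's axis and its x axis within 0.2 rad of the board's; the ring clamps it with 4 to 45 N and no longer turns; the lino block is within 10 mm of its start (contact force between ring and strap between 4 and 45 N and horizontal distance between strap and stud below 0.009 m and angle between strap's own z axis and vertical below 0.04 rad and angle between the x axis of strap and the x axis of stud, either way round below 0.2 rad and height (world z) of strap between 0.04 and 0.046 m and linear speed of strap below 0.01 m/s and angular speed of ring below 0.05 rad/s and distance of lino from where it was at the start of the episode below 0.01 m); the robot touches nothing.
It fails at once if the nut is forced down on the strap with more than 60 N (contact force between ring and strap above 60 N).
It fails at once if the lino block is shifted by more than 20 mm (distance of lino from where it was at the start of the episode above 0.02 m).
It fails at once if the ink roller is moved (distance of brayer from where it was at the start of the episode above 0.03 m).
It fails at once if the ink bottle is moved or knocked over (distance of ink_bottle from where it was at the start of the episode above 0.03 m).
It fails at once if the spray bottle is moved or knocked over (distance of spray from where it was at the start of the episode above 0.03 m).
It also fails if it takes over 72 s, if anything falls off the work surface, if the arm or the gripper's body presses on something with over 40 N, if the wrist force passes 120 N, or if a joint passes its speed limit or range.

## Working session

There is one attempt and no reset: what is moved stays moved. The work goes in short steps, Python scripts to look and compute and a tool call to move; the robot and the scene stay as the last step left them, time stands still between calls to the robot, and variables do not carry over. Pictures are saved under pics/ and viewed, about 8 in all and at most 12, crops included, and the job is handed in when it is done.

Besides the shell and the picture viewer there is one more tool, called as name([rows], argument=value, ...), one row to a line, values as JSON. send_rows: Moves the arm, as the interface text tells. Its arguments: {"type":"object","properties":{"steps":{"type":"array","items":{"type":"object","properties":{"slide":{"type":"array","items":{"type":"number"}},"delta_rot":{"type":"array","items":{"type":"number"}}}}},"hand":{"type":"number"},"force":{"type":"number"}},"required":["steps"]}

```bash
mkdir -p pics; ls
cat > h.py <<'E'
from station import *
import numpy as np, cv2
def snap(n):
    c=camera(n); return c
def ray(c,uv,z):
    p=cv2.undistortPoints(np.array([[uv]],float),np.array(c["intrinsics"]),np.array(c["D"],float))[0,0]
    R=np.array(c["R"]);t=np.array(c["t"]); o=-R.T@t; d=R.T@np.array([p[0],p[1],1.])
    return o+d*(z-o[2])/d[2]
def proj(c,X):
    r,_=cv2.Rodrigues(np.array(c["R"])); return cv2.projectPoints(np.array([X],float).reshape(-1,1,3),r,np.array(c["t"],float),np.array(c["intrinsics"]),np.array(c["D"],float))[0].reshape(-1,2)
def save(c,f,crop=None,s=1):
    im=c["frame"][:,:,::-1]
    if crop: x0,y0,x1,y1=crop; im=im[y0:y1,x0:x1]
    cv2.imwrite("pics/"+f,cv2.resize(im,None,fx=s,fy=s,interpolation=cv2.INTER_CUBIC))
E
python3 - <<'E'
from h import *
import pickle
for n in("top","side"):
    c=snap(n); save(c,n+"0.png"); pickle.dump(c,open(n+"0.pkl","wb")); print(n,-np.array(c["R"]).T@np.array(c["t"]))
print(get_state())
E
```

```text
pics
top [0.38137466 0.02522334 1.30262517]
side [ 0.42746472 -0.75436005  0.62330971]
{'time': 0.1, 'q': array([-1.29718483e+00,  3.26886717e-01, -1.93500137e-01,  1.05198570e+00,
       -2.81375308e-05,  1.43660487e+00]), 'joint_vel': array([-8.89144545e-04, -2.17921016e-03,  1.67390471e-03, -7.95981332e-04,
        8.26502179e-05, -1.11956674e-03]), 'joint_efforts': array([-3.65135647e-04, -4.44242048e+01,  2.63036227e+01,  8.01538874e-03,
       -6.50183011e-06,  2.07148474e-06]), 'ee_pos': array([ 0.21800113, -0.50442041,  0.2555647 ]), 'eef_rot': array([ 9.79283711e-01,  2.02491463e-01, -6.89295845e-05, -7.85220423e-04]), 'wrist_force': array([ 0.19461009, -0.30071058, -0.78601142]), 'moment': array([ 0.00914422, -0.0038114 ,  0.02490664]), 'gripper_width': 0.0851430713500916}
```

View pics/top0.png

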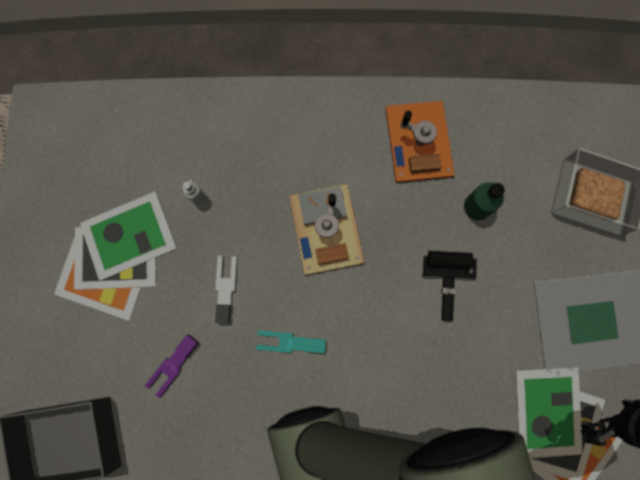

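View pics/side0.png

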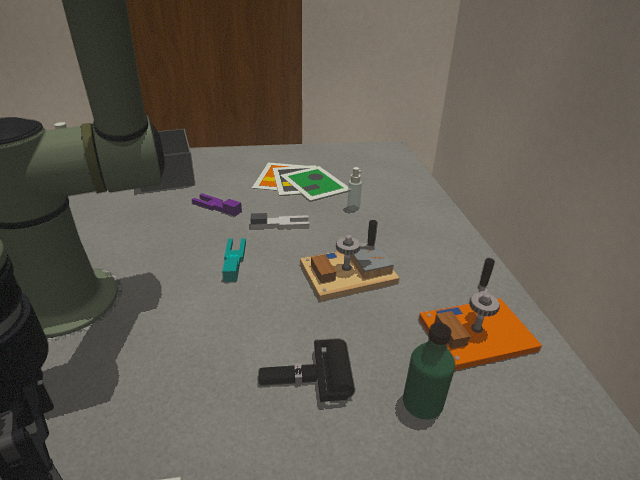

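The top view shows the plywood board at about (327,228), the aluminium strap at (226,290) with its fork pointing up (+x), the spray at (192,190), the ink bottle at (485,200) and the brayer at (449,285). Next I'll zoom in on the top view.

Run:
```python
from h import *
import pickle
c=pickle.load(open("top0.pkl","rb")); s=pickle.load(open("side0.pkl","rb"))
save(c,"topc.png",(200,180,370,330),4)
im=c["frame"].astype(int); hsv=cv2.cvtColor(c["frame"],cv2.COLOR_RGB2HSV)
# board: wood hue
m=cv2.inRange(hsv,(10,70,90),(30,255,255)); m[:, :280]=0;m[:,375:]=0;m[:175]=0;m[285:]=0
print("board",cv2.minAreaRect(cv2.findNonZero(m)))
b=cv2.boxPoints(cv2.minAreaRect(cv2.findNonZero(m)));
for p in b: print(p,ray(c,p,0.018)[:2].round(4))
# strap bright
m=((im.min(2)>140)*255).astype(np.uint8); m[:, :205]=0;m[:,250:]=0;m[:245]=0;m[330:]=0
r=cv2.minAreaRect(cv2.findNonZero(m));print("strap",r)
for p in cv2.boxPoints(r): print(p,ray(c,p,0.014)[:2].round(4))
m=((im.max(2)<75)*255).astype(np.uint8); m[:, :205]=0;m[:,250:]=0;m[:295]=0;m[335:]=0
r=cv2.minAreaRect(cv2.findNonZero(m));print("grip",r,ray(c,r[0],0.030))
for p in cv2.boxPoints(r): print(p,ray(c,p,0.030)[:2].round(4))
```

```text
board ((326.076904296875, 228.88461303710938), (81.38819122314453, 61.384342193603516), 78.69007110595703)
[287.99997 195.     ] [0.6956 0.1149]
[348.1923  182.96155] [ 0.725  -0.0256]
[364.15384 262.76923] [ 0.537  -0.0618]
[303.96152 274.80768] [0.5087 0.0757]
strap ((225.01019287109375, 279.78619384765625), (16.457542419433594, 44.949066162109375), 2.726310968399048)
[215.72174 301.8439 ] [0.4455 0.2778]
[217.85974 256.9457 ] [0.5493 0.2759]
[234.29865 257.7285 ] [0.5477 0.2374]
[232.16064 302.62668] [0.4441 0.2397]
grip ((224.0, 314.5), (21.0, 16.0), 90.0) [0.41639948 0.25493504 0.03      ]
[216. 304.] [0.4399 0.2738]
[232. 304.] [0.4403 0.2373]
[232. 325.] [0.3931 0.2362]
[216. 325.] [0.3926 0.2726]
```

View pics/topc.png

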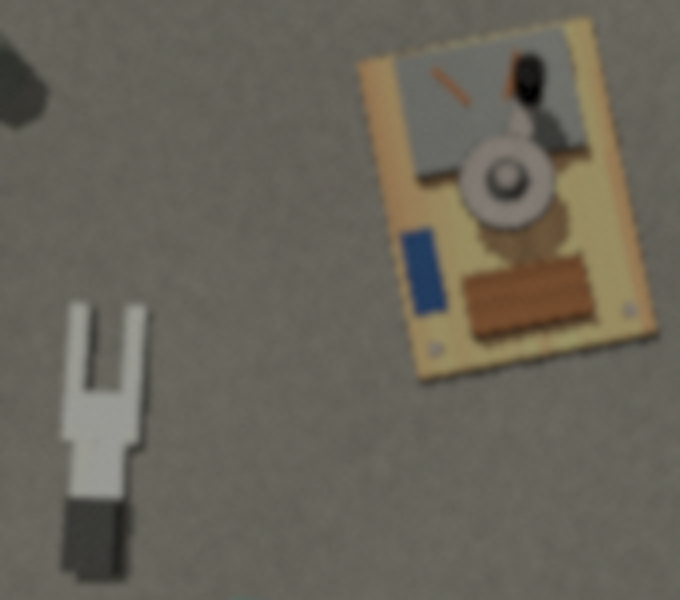

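Run:
```python
from h import *
import pickle
c=pickle.load(open("top0.pkl","rb"));s=pickle.load(open("side0.pkl","rb"))
P=lambda u,v,z: ray(c,((u+.5)/4-.5+200,(v+.5)/4-.5+180),z)[:2]
def ang(d): return np.degrees(np.arctan2(d[1],d[0])).round(2)
print("board yaw",ang(P(360,65,.018)-P(420,380,.018)),ang(P(592,18,.018)-P(656,333,.018)), "heel",ang(P(464,278,.043)-P(582,256,.043))-90)
st=P(507,174,.106); ri=P(507,183,.088); h=P(529,63,.1455)
print("stud",st,"ring",ri,"handle",h,np.linalg.norm(h-st),ang(h-st))
f1=(P(68,302,.014)+P(148,306,.014))/2; root=P(101,392,.014); tail=(P(66,498,.014)+P(127,498,.014))/2
print("tips",f1,"root",root,"tail",tail,ang(f1-tail),np.linalg.norm(f1-tail),ang(f1-root),np.linalg.norm(f1-root))
```

```text
board yaw 11.33 11.07 heel 10.930000000000007
stud [0.61201688 0.02507503] ring [0.61048048 0.02505223] handle [0.66381175 0.01376376] 0.05301559971754029 -12.32
tips [0.55254069 0.25551547] root [0.50142637 0.25807078] tail [0.44050373 0.25903368] -1.8 0.11209218032221686 -2.86 0.05117814814825512
```

send_rows([
  {"slide": [0.1, 0.38, 0], "delta_rot": [0, 0, 77]},
  {"slide": [0.1, 0.38, 0], "delta_rot": [0, 0, 77]},
  {"slide": [0.1, 0.38, 0], "delta_rot": [0, 0, 77]},
  {"slide": [0.1, 0.38, 0], "delta_rot": [0, 0, 77]},
  {"slide": [0.1, 0.38, 0], "delta_rot": [0, 0, 77]},
  {"slide": [0.1, 0.38, 0], "delta_rot": [0, 0, 77]},
  {"slide": [0.1, 0.38, 0], "delta_rot": [0, 0, 77]},
  {"slide": [0.1, 0.38, 0], "delta_rot": [0, 0, 77]},
], hand=0.06, force=80)

```text
time: 1.1
ee_pos: [0.3181, -0.1237, 0.2562]
eef_rot: [0.639, 0.769, -0.0, -0.0]
wrist_force: [-0.2, 0.3, -0.5]
gripper_width: 0.0602
```

```bash
python3 -c "
from station import *
import station
print([x for x in dir(station) if x[0]!='_']);print(globals().get('nose_length'))"
```

```text
['IKError', 'camera', 'finish_job', 'get_state', 'nose_length']
0.025
```

send_rows([
  {"slide": [0.103, 0.384, 0], "delta_rot": [0, 0, 77.4]},
  {"slide": [0.103, 0.384, 0], "delta_rot": [0, 0, 77.4]},
  {"slide": [0.103, 0.384, 0], "delta_rot": [0, 0, 77.4]},
  {"slide": [0.103, 0.384, 0], "delta_rot": [0, 0, 77.4]},
  {"slide": [0.103, 0.384, 0], "delta_rot": [0, 0, 77.4]},
  {"slide": [0.103, 0.384, 0], "delta_rot": [0, 0, 77.4]},
  {"slide": [0.103, 0.384, 0], "delta_rot": [0, 0, 77.4]},
  {"slide": [0.103, 0.384, -0.05], "delta_rot": [0, 0, 77.4]},
])

```text
time: 2.1
ee_pos: [0.4255, 0.2611, 0.2081]
eef_rot: [0.019, 1.0, 0.002, 0.004]
wrist_force: [0.6, 1.0, -1.7]
gripper_width: 0.0604
```

send_rows([
  {"slide": [0, 0, -0.05], "delta_rot": [0, 0, 0]},
  {"slide": [0, 0, -0.1], "delta_rot": [0, 0, 0]},
  {"slide": [0, 0, -0.1], "delta_rot": [0, 0, 0]},
])

```text
time: 2.48
ee_pos: [0.4189, 0.2567, 0.103]
eef_rot: [0.021, 1.0, -0.002, -0.004]
wrist_force: [-0.8, -1.3, 0.3]
gripper_width: 0.06
```

Run:
```python
from h import *
c=snap("side"); save(c,"s1.png",(200,150,400,300),4); c=snap("top"); save(c,"t1.png",(160,210,320,360),4)
s=get_state();print(s["ee_pos"],s["eef_rot"],s["q"])
```

```text
[0.42205412 0.25849366 0.10689962] [ 2.06662592e-02  9.99786414e-01 -1.37351346e-04 -1.14073622e-04] [ 4.00361010e-01  3.86420706e-01 -5.36675052e-01  6.48021062e-01
 -1.57468943e-04  4.41696498e-01]
```

View pics/s1.png

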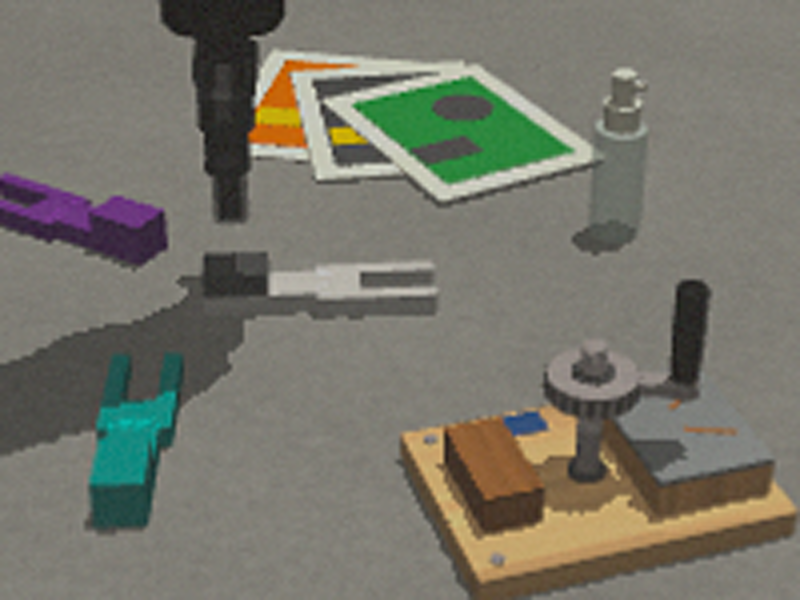

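The side crop shows the open gripper above the grip block at crop pixel (235,262), with the stud top at (594,347) and the handle top at (692,285). I'll check these against the top-view positions.

Run:
```python
from h import *
import pickle
s=pickle.load(open("side0.pkl","rb"))
f=lambda X:(proj(s,X)-[200,150]+.5)*4-.5
e=np.array([np.cos(np.radians(11.1)),np.sin(np.radians(11.1))])
print("grip corners", f([[.4206-.0215,.2601-.015,.03],[.4206+.0215,.2601-.015,.03],[.4206-.0215,.2601-.015,0.]]))
print("tip R", f([[.5525,.2555-.022,.014],[.5525,.2555-.022,0]]))
print("stud",f([[.611,.025,.106]]),"handle",f([[.6638,.0138,.1455],[.660,.0146,.1455]]),"heel near-right bottom corner",f([[*(np.array([.611,.025])-.04*e+.035*np.array([e[1],-e[0]])),.043]]),
"lino near corner",f([[*(np.array([.611,.025])+.02*e+.05*np.array([e[1],-e[0]])),.043]]))
```

```text
grip corners [[206.56272516 275.05587887]
 [272.27349863 271.52862079]
 [209.40700615 313.7141752 ]]
tip R [[440.31897927 292.12955453]
 [440.13747865 309.92235136]]
stud [[594.71363045 340.97278263]] handle [[700.5410479  284.22006421]
 [693.21793926 283.82925337]] heel near-right bottom corner [[544.21079161 484.20226327]] lino near corner [[656.91392044 479.81050532]]
```

send_rows([
  {"slide": [0.001, 0, -0.04], "delta_rot": [0, 0, 0]},
  {"slide": [0.001, 0, -0.066], "delta_rot": [0, 0, 0]},
  {"slide": [0.001, 0, -0.076], "delta_rot": [0, 0, 0]},
  {"slide": [0.001, 0, -0.076], "delta_rot": [0, 0, 0]},
])

```text
time: 3.08
ee_pos: [0.4233, 0.2593, 0.0314]
eef_rot: [0.02, 1.0, 0.0, 0.001]
wrist_force: [0.1, -0.1, -0.4]
gripper_width: 0.0598
```

send_rows([
  {"slide": [0, 0, 0]},
  {"slide": [0, 0, 0]},
  {"slide": [0, 0, 0]},
  {"slide": [0, 0, 0]},
  {"slide": [0, 0, 0]},
], hand=0.015, force=80)

```text
schema error: expected keys slide, delta_rot
```

send_rows([
  {"slide": [0, 0, 0.03]},
  {"slide": [0, 0, 0.06]},
  {"slide": [0, 0, 0.09]},
  {"slide": [0, 0, 0.09]},
  {"slide": [0, 0, 0.09]},
  {"slide": [0, 0, 0.09]},
])

```text
schema error: expected keys slide, delta_rot
```

send_rows([
  {"slide": [0, 0, 0], "delta_rot": [0, 0, 0]},
  {"slide": [0, 0, 0], "delta_rot": [0, 0, 0]},
  {"slide": [0, 0, 0], "delta_rot": [0, 0, 0]},
  {"slide": [0, 0, 0], "delta_rot": [0, 0, 0]},
  {"slide": [0, 0, 0], "delta_rot": [0, 0, 0]},
], hand=0.015, force=80)

```text
time: 3.7
ee_pos: [0.4233, 0.2598, 0.0319]
eef_rot: [0.019, 1.0, 0.001, 0.001]
wrist_force: [-0.5, 0.5, 6.7]
gripper_width: 0.0286
```

send_rows([
  {"slide": [0, 0, 0.03], "delta_rot": [0, 0, 0]},
  {"slide": [0, 0, 0.06], "delta_rot": [0, 0, 0]},
  {"slide": [0, 0, 0.08], "delta_rot": [0, 0, 0]},
  {"slide": [0, 0, 0.08], "delta_rot": [0, 0, 0]},
  {"slide": [0, 0, 0.08], "delta_rot": [0, 0, 0]},
  {"slide": [0, 0, 0.08], "delta_rot": [0, 0, 0]},
])

```text
time: 4.45
ee_pos: [0.4213, 0.2588, 0.1093]
eef_rot: [0.019, 1.0, -0.0, -0.001]
wrist_force: [1.1, -0.2, -2.9]
gripper_width: 0.0285
```

Run:
```python
from h import *
import pickle
c=snap("side"); save(c,"s2.png",(220,150,380,270),4); pickle.dump(c,open("s2.pkl","wb"))
c=snap("top"); save(c,"t2.png",(160,210,320,360),4);pickle.dump(c,open("t2.pkl","wb"))
s=get_state();print(s["ee_pos"],s["eef_rot"],s["wrist_force"],s["moment"])
```

```text
[0.42154466 0.25879842 0.10941564] [ 1.95248286e-02  9.99808982e-01 -3.88126478e-04 -7.93449444e-04] [-0.50031548  0.307611   -1.85980627] [0.03447787 0.01761543 0.04786466]
```

View pics/s2.png

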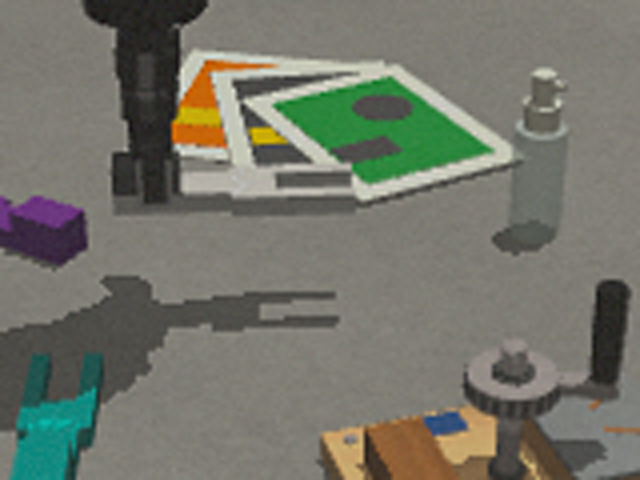

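The side crop shows the strap held level, with its fork tips at about (350,165)–(355,210). Next I'll measure how it sits in the hand from the top view.

Run:
```python
from h import *
import pickle
c=pickle.load(open("t2.pkl","rb")); im=c["frame"].astype(int)
m=((im.min(2)>135)*255).astype(np.uint8); m[:, :195]=0;m[:,260:]=0;m[:225]=0;m[320:]=0
r=cv2.minAreaRect(cv2.findNonZero(m));print(r)
z=.0915
pts=np.array([ray(c,p[0],z)[:2] for p in cv2.findNonZero(m).astype(float)])
x=pts[:,0];print(x.min(),x.max())
mids=[]
for v in range(225,320):
    u=np.flatnonzero(m[v])
    if len(u): a=ray(c,(u[0],v),z);b=ray(c,(u[-1],v),z); mids.append(((a[0]+b[0])/2,(a[1]+b[1])/2,a[1]-b[1])); 
mids=np.array(mids);print(mids.round(4)[::3]); k=np.polyfit(mids[:,0],mids[:,1],1);print(k,np.degrees(np.arctan(k[0])))
save(c,"t2.png",(160,210,280,330),4)
```

```text
((219.3982391357422, 276.0265808105469), (19.024433135986328, 47.228492736816406), 3.8140745162963867)
0.44582665210630695 0.5500674925428707
[[0.5501 0.2708 0.0022]
 [0.5436 0.2541 0.0396]
 [0.537  0.255  0.0374]
 [0.5304 0.2559 0.0396]
 [0.5238 0.2557 0.0395]
 [0.5173 0.2555 0.0395]
 [0.5107 0.2553 0.0395]
 [0.5042 0.2551 0.0395]
 [0.4976 0.2571 0.0394]
 [0.4911 0.2569 0.0394]
 [0.4846 0.2567 0.0394]
 [0.4781 0.2565 0.0394]
 [0.4716 0.2552 0.0328]
 [0.4651 0.2539 0.0175]
 [0.4587 0.2494 0.0087]
 [0.4523 0.247  0.0044]
 [0.4458 0.2446 0.    ]]
[0.07637812 0.21651007] 4.367663851818831
```

send_rows([
  {"slide": [0.003, -0.04, 0], "delta_rot": [0, 0, 2]},
  {"slide": [0.006, -0.085, 0], "delta_rot": [0, 0, 4]},
  {"slide": [0.009, -0.13, 0], "delta_rot": [0, 0, 6.6]},
  {"slide": [0.012, -0.175, 0], "delta_rot": [0, 0, 9]},
  {"slide": [0.015, -0.22, 0], "delta_rot": [0, 0, 11]},
  {"slide": [0.018, -0.255, 0], "delta_rot": [0, 0, 13.3]},
  {"slide": [0.018, -0.267, 0], "delta_rot": [0, 0, 13.3]},
  {"slide": [0.018, -0.267, 0], "delta_rot": [0, 0, 13.3]},
])

```text
time: 5.55
ee_pos: [0.4399, -0.008, 0.11]
eef_rot: [-0.096, 0.995, 0.0, -0.0]
wrist_force: [0.1, 0.9, -2.2]
gripper_width: 0.0282
```

send_rows([
  {"slide": [0, 0, -0.015], "delta_rot": [0, 0, 0]},
  {"slide": [0, 0, -0.029], "delta_rot": [0, 0, 0]},
  {"slide": [0, 0, -0.029], "delta_rot": [0, 0, 0]},
  {"slide": [0, 0, -0.029], "delta_rot": [0, 0, 0]},
])

```text
time: 6.05
ee_pos: [0.4402, -0.0071, 0.0815]
eef_rot: [-0.097, 0.995, 0.0, 0.0]
wrist_force: [0.0, 0.3, -3.2]
gripper_width: 0.0284
```

Run:
```python
from h import *
import pickle
for i in range(2): c=snap("side")
save(c,"s3.png",(270,180,410,305),5); pickle.dump(c,open("s3.pkl","wb"))
c=snap("top"); save(c,"t3.png",(280,180,370,255),6);pickle.dump(c,open("t3.pkl","wb"))
s=get_state();print(s["ee_pos"],s["eef_rot"],s["q"])
```

```text
[ 0.44060956 -0.00765278  0.08181475] [-9.66669891e-02  9.95316643e-01 -9.31395004e-05  5.14820003e-04] [-1.85238406e-01  3.43015538e-01 -6.98577366e-01  5.28162621e-01
  1.07663104e-04 -3.78874730e-01]
```

View pics/s3.png

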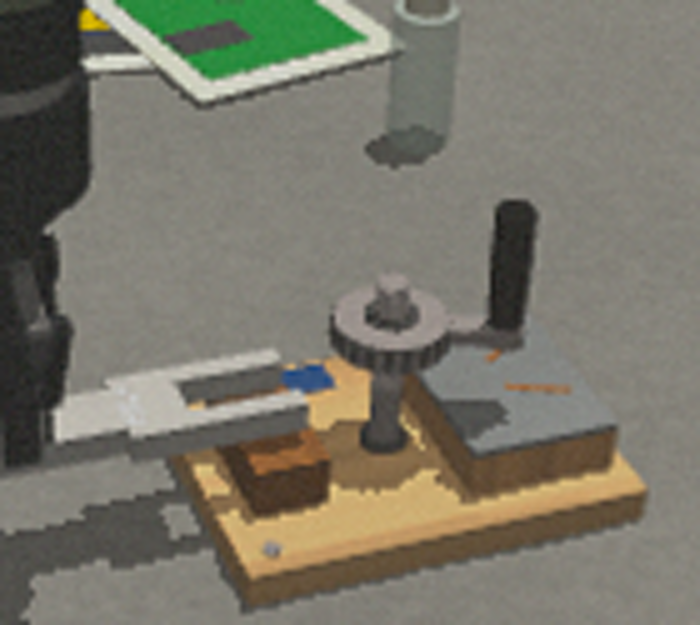

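View pics/t3.png

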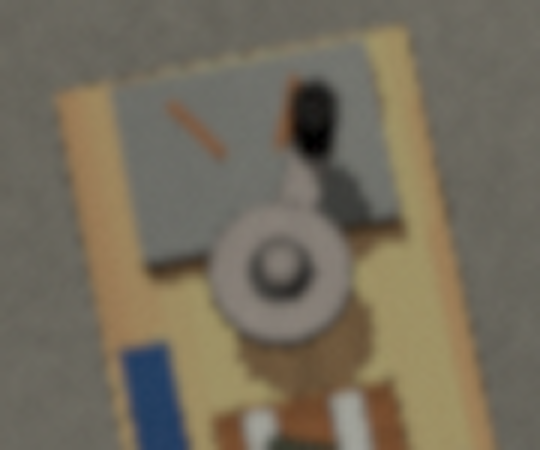

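The side crop shows the fork behind the ring, level and just above the heel block. In the top crop the prong tips are at about (262,410) and (350,391), and the stud top is at (280,264).

Run:
```python
from h import *
import pickle
c=pickle.load(open("t3.pkl","rb"));s=pickle.load(open("s3.pkl","rb"))
P=lambda u,v,z: ray(c,((u+.5)/6-.5+280,(v+.5)/6-.5+180),z)[:2]
S=lambda u,v,z: ray(s,((u+.5)/5-.5+270,(v+.5)/5-.5+180),z)[:2]
a=np.radians(11.1);e=np.array([np.cos(a),np.sin(a)]);n=np.array([-e[1],e[0]]);st=np.array([.611,.025])
for p in (P(262,408,.0635),P(350,390,.0635),P(282,264,.106),S(280,353,.0635),S(307,405,.0635),S(394,276,.106)): d=p-st; print(p.round(4),(d@e).round(4),(d@n).round(4))
g=lambda X:(proj(s,X)-[270,180]+.5)*5-.5
v=np.array([s_ for s_ in (-np.array(s["R"]).T@np.array(s["t"]))[:2]])-st; v/=np.linalg.norm(v)
for z in (.069,.071,.073,.075): print(z,g([[*(st+.026*v),z],[*(st+.026*v),z+.014]]).round(1).tolist())
print("handle",P(317,98,.1455),P(282,268,.088))
```

```text
[0.565  0.0318] -0.0438 0.0155
[ 0.5719 -0.0007] -0.0433 -0.0177
[0.611  0.0246] -0.0001 -0.0004
[0.5634 0.0328] -0.0452 0.0168
[ 0.5691 -0.007 ] -0.0473 -0.0234
[0.6113 0.0252] 0.0003 0.0002
0.069 [[386.5, 380.1], [388.3, 353.7]]
0.071 [[386.8, 376.4], [388.6, 349.9]]
0.073 [[387.0, 372.6], [388.8, 346.1]]
0.075 [[387.3, 368.9], [389.1, 342.3]]
handle [0.66264706 0.01262361] [0.61298437 0.02460709]
```

send_rows([
  {"slide": [0.012, 0.003, -0.002], "delta_rot": [0, 0, 0]},
  {"slide": [0.028, 0.006, -0.002], "delta_rot": [0, 0, 0]},
  {"slide": [0.044, 0.0095, -0.002], "delta_rot": [0, 0, 0]},
  {"slide": [0.06, 0.0125, -0.002], "delta_rot": [0, 0, 0]},
  {"slide": [0.075, 0.0155, -0.002], "delta_rot": [0, 0, 0]},
  {"slide": [0.0824, 0.017, -0.002], "delta_rot": [0, 0, 0]},
  {"slide": [0.0824, 0.017, -0.002], "delta_rot": [0, 0, 0]},
  {"slide": [0.0824, 0.017, -0.002], "delta_rot": [0, 0, 0]},
])

```text
time: 7.2
ee_pos: [0.5219, 0.0091, 0.0791]
eef_rot: [-0.096, 0.995, 0.0, -0.0]
wrist_force: [-0.3, -0.0, -2.5]
gripper_width: 0.0287
```

send_rows([
  {"slide": [0, 0, -0.002], "delta_rot": [0, 0, 0]},
  {"slide": [0, 0, -0.004], "delta_rot": [0, 0, 0]},
  {"slide": [0, 0, -0.0045], "delta_rot": [0, 0, 0]},
  {"slide": [0, 0, -0.0045], "delta_rot": [0, 0, 0]},
])

```text
time: 7.7
ee_pos: [0.5222, 0.009, 0.0749]
eef_rot: [-0.096, 0.995, -0.0, -0.0]
wrist_force: [-3.3, 0.2, 2.6]
gripper_width: 0.0284
```

Run:
```python
from h import *
import pickle
c=snap("side")
save(c,"s4.png",(270,180,410,300),5); pickle.dump(c,open("s4.pkl","wb"))
s=get_state();print(s["ee_pos"],s["wrist_force"],s["moment"])
```

```text
[0.52224718 0.00900591 0.07496265] [-2.44412487 -0.32124186  2.76757664] [-0.03266295  0.43628612 -0.01070594]
```

View pics/s4.png

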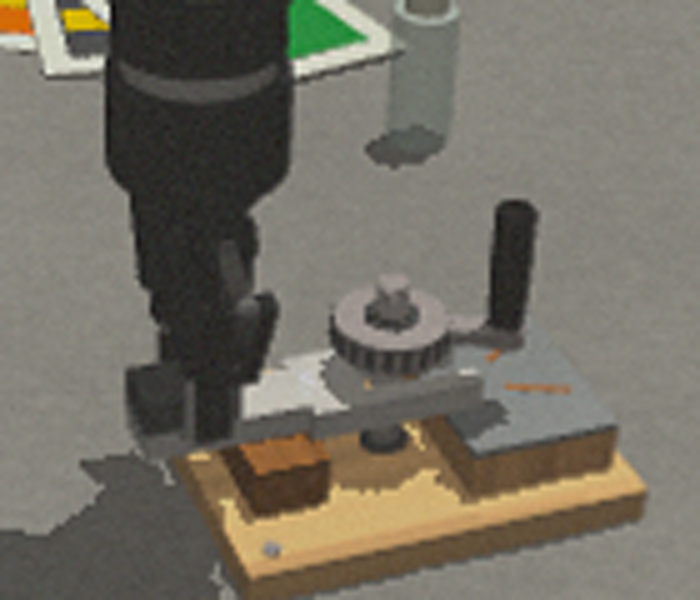

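The strap is seated under the ring with the fork around the stud, and there's light contact. I'll release it and retreat.

send_rows([
  {"slide": [0, 0, 0], "delta_rot": [0, 0, 0]},
  {"slide": [0, 0, 0], "delta_rot": [0, 0, 0]},
  {"slide": [0, 0, 0], "delta_rot": [0, 0, 0]},
  {"slide": [0, 0, 0], "delta_rot": [0, 0, 0]},
], hand=0.055, force=30)

```text
time: 8.25
ee_pos: [0.5226, 0.0091, 0.0748]
eef_rot: [-0.096, 0.995, -0.0, 0.0]
wrist_force: [1.0, -0.5, -0.4]
gripper_width: 0.055
```

send_rows([
  {"slide": [0, 0, 0.02], "delta_rot": [0, 0, 0]},
  {"slide": [0, 0, 0.06], "delta_rot": [0, 0, 0]},
  {"slide": [-0.02, 0, 0.11], "delta_rot": [0, 0, 0]},
  {"slide": [-0.06, 0, 0.16], "delta_rot": [0, 0, 0]},
  {"slide": [-0.12, 0, 0.18], "delta_rot": [0, 0, 0]},
  {"slide": [-0.12, 0, 0.18], "delta_rot": [0, 0, 0]},
])

```text
time: 9.0
ee_pos: [0.3999, 0.0094, 0.2564]
eef_rot: [-0.096, 0.995, -0.0, 0.001]
wrist_force: [1.4, 0.1, -0.1]
gripper_width: 0.0551
```

Run:
```python
from h import *
import pickle
c=snap("side"); pickle.dump(c,open("s5.pkl","wb")); a=c["frame"][180:300,270:410]
t=snap("top"); pickle.dump(t,open("t5.pkl","wb")); b=t["frame"][180:300,280:370]
a=cv2.resize(a[:,:,::-1],None,fx=3,fy=3,interpolation=2); b=cv2.resize(b[:,:,::-1],None,fx=4,fy=4,interpolation=2)
o=np.zeros((480,780,3),np.uint8);o[:360,:420]=a;o[:480,420:]=b;cv2.imwrite("pics/5.png",o)
print(get_state()["ee_pos"],get_state()["q"])
```

```text
[0.40279217 0.00904521 0.25538602] [-1.61288781e-01  5.02125235e-02 -5.41521794e-01  9.76696651e-01
  4.43985142e-05 -3.54268181e-01]
```

View pics/5.png

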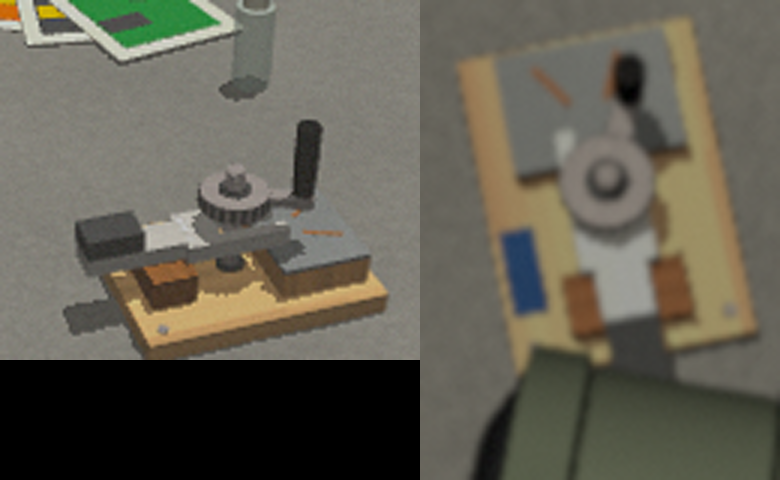

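Run:
```python
from h import *
import pickle
c=pickle.load(open("t5.pkl","rb"));s=pickle.load(open("s5.pkl","rb"))
P=lambda u,v,z: ray(c,((u-420+.5)/4-.5+280,(v+.5)/4-.5+180),z)[:2]
S=lambda u,v,z: ray(s,((u+.5)/3-.5+270,(v+.5)/3-.5+180),z)[:2]
a=np.radians(11.1);e=np.array([np.cos(a),np.sin(a)]);n=np.array([-e[1],e[0]]);st=np.array([.611,.025])
for N,p in dict(tip=P(567,131,.057),L=P(597,300,.057),R=P(657,300,.057),gf=P(638,320,.073),handle=P(629,63,.1455),hS=S(310,123,.1455),sR=S(290,222,.057),sgL=S(77,225,.073),sgtail=S(87,252,.073)).items():
    d=p-st; print(N,p.round(4),(d@e).round(4),(d@n).round(4))
m=(c["frame"].max(2)<45).astype(np.uint8); m[:185]=0;m[208:]=0;m[:,:322]=0;m[:,345:]=0
print(cv2.connectedComponentsWithStats(m)[2:])
```

```text
tip [0.646  0.0477] 0.0387 0.0155
L [0.5502 0.0303] -0.0587 0.0169
R [ 0.5503 -0.003 ] -0.065 -0.0158
gf [0.537  0.0077] -0.0759 -0.0027
handle [0.6638 0.0138] 0.0497 -0.0212
hS [0.6601 0.0142] 0.0461 -0.02
sR [0.6537 0.0185] 0.0406 -0.0146
sgL [0.4937 0.0101] -0.1179 0.0079
sgtail [ 0.4977 -0.0228] -0.1204 -0.0251
(array([[     0,      0,    640,    480, 307139],
       [   329,    194,      6,     12,     61]], dtype=int32), array([[319.49758578, 239.50789708],
       [331.6557377 , 199.73770492]]))
```

send_rows([
  {"slide": [0.05, 0.002, 0], "delta_rot": [0, 0, 0]},
  {"slide": [0.1, 0.003, 0], "delta_rot": [0, 0, 0]},
  {"slide": [0.15, 0.004, 0], "delta_rot": [0, 0, 0]},
  {"slide": [0.2, 0.005, -0.01], "delta_rot": [0, 0, 0]},
  {"slide": [0.24, 0.005, -0.03], "delta_rot": [0, 0, 0]},
  {"slide": [0.258, 0.005, -0.045], "delta_rot": [0, 0, 0]},
  {"slide": [0.258, 0.005, -0.045], "delta_rot": [0, 0, 0]},
  {"slide": [0.258, 0.005, -0.045], "delta_rot": [0, 0, 0]},
], hand=0.05, force=40)

```text
time: 10.1
ee_pos: [0.6603, 0.0142, 0.209]
eef_rot: [-0.096, 0.995, 0.0, -0.001]
wrist_force: [-0.1, 1.2, -0.0]
gripper_width: 0.05
```

Run:
```python
from h import *
c=snap("side");s=get_state();print(s["ee_pos"],s["wrist_force"])
```

```text
[0.66033558 0.01412842 0.20979805] [0.54217306 0.09411968 0.77504359]
```

Over the handle; I'll lower to TCP z of about 0.134 and close.

send_rows([
  {"slide": [0, 0, -0.03], "delta_rot": [0, 0, 0]},
  {"slide": [0, 0, -0.06], "delta_rot": [0, 0, 0]},
  {"slide": [0, 0, -0.076], "delta_rot": [0, 0, 0]},
  {"slide": [0, 0, -0.076], "delta_rot": [0, 0, 0]},
])

```text
time: 10.65
ee_pos: [0.6598, 0.0142, 0.1334]
eef_rot: [-0.096, 0.995, 0.0, -0.001]
wrist_force: [0.6, 0.4, 0.4]
gripper_width: 0.0501
```

send_rows([
  {"slide": [0, 0, 0], "delta_rot": [0, 0, 0]},
  {"slide": [0, 0, 0], "delta_rot": [0, 0, 0]},
  {"slide": [0, 0, 0], "delta_rot": [0, 0, 0]},
  {"slide": [0, 0, 0], "delta_rot": [0, 0, 0]},
  {"slide": [0, 0, 0], "delta_rot": [0, 0, 0]},
], hand=0.005, force=40)

```text
time: 11.28
ee_pos: [0.6616, 0.014, 0.135]
eef_rot: [-0.096, 0.995, -0.0, 0.001]
wrist_force: [0.7, 0.1, 5.0]
gripper_width: 0.0166
```

Run:
```python
from h import *
import pickle
c=snap("side"); t=snap("top")
s=get_state();print(s["ee_pos"],s["wrist_force"],s["gripper_width"])
a=c["frame"][160:300,270:410]; cv2.imwrite("pics/6.png",cv2.resize(a[:,:,::-1],None,fx=4,fy=4,interpolation=2))
# rows for circle: angles 
def rows(a0,steps,z=1):
    for d in steps:
        A=np.radians(a0-d);B=np.radians(a0); print(d,(.05*(np.cos(A)-np.cos(B))).round(4),(.05*(np.sin(A)-np.sin(B))).round(4),round(-.01*d/360,4))
a=np.degrees(np.arctan2(s["ee_pos"][1]-.025,s["ee_pos"][0]-.611));print(a)
rows(a,range(15,121,15))
```

```text
[0.66156731 0.01398451 0.13503038] [0.38399164 0.26078028 6.30074893] 0.0170935050618347
-12.289222946200475
15 -0.0044 -0.0123 -0.0004
30 -0.0119 -0.023 -0.0008
45 -0.0218 -0.0314 -0.0013
60 -0.0336 -0.037 -0.0017
75 -0.0465 -0.0393 -0.0021
90 -0.0595 -0.0382 -0.0025
105 -0.0718 -0.0338 -0.0029
120 -0.0825 -0.0263 -0.0033
```

View pics/6.png

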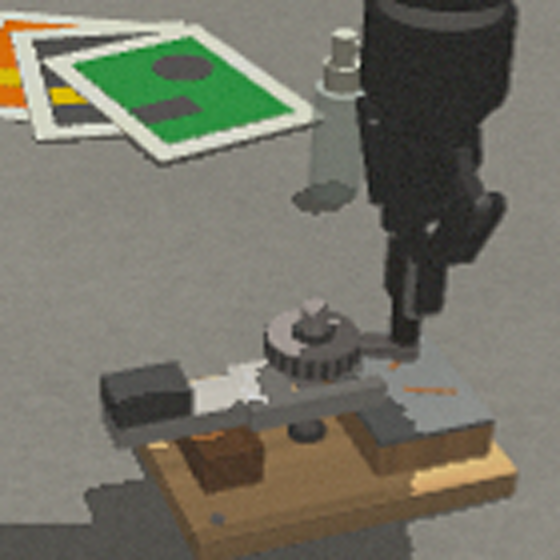

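The handle is gripped (opening 17 mm) and the strap is in place. I'll start cranking clockwise.

send_rows([
  {"slide": [-0.0044, -0.0123, 0.0005], "delta_rot": [0, 0, 0]},
  {"slide": [-0.0119, -0.023, 0.0], "delta_rot": [0, 0, 0]},
  {"slide": [-0.0218, -0.0314, -0.0005], "delta_rot": [0, 0, 0]},
  {"slide": [-0.0336, -0.037, -0.001], "delta_rot": [0, 0, 0]},
  {"slide": [-0.0465, -0.0393, -0.0015], "delta_rot": [0, 0, 0]},
  {"slide": [-0.0595, -0.0382, -0.0019], "delta_rot": [0, 0, 0]},
  {"slide": [-0.0718, -0.0338, -0.0023], "delta_rot": [0, 0, 0]},
  {"slide": [-0.0825, -0.0263, -0.0027], "delta_rot": [0, 0, 0]},
])

```text
time: 12.38
ee_pos: [0.5787, -0.0115, 0.1317]
eef_rot: [-0.096, 0.995, 0.001, 0.002]
wrist_force: [5.3, 4.6, 2.0]
gripper_width: 0.0168
```

```bash
cat > nx.py <<'E'
from h import *
import sys
# settle reading, then next rows; argv: commanded angle now, step, n
for i in range(4): camera("side")
F=[]
for i in range(3): camera("side"); s=get_state(); F.append(s["wrist_force"])
f=np.mean(F,0); p=np.array(s["ee_pos"])-[.611,.025,0]
a0,st,n=map(float,sys.argv[1:]); A=np.radians(a0); r=np.array([np.cos(A),np.sin(A)]); t=np.array([np.sin(A),-np.cos(A)])
print("t",s["time"],"ang",np.degrees(np.arctan2(p[1],p[0])).round(1),"r",np.hypot(*p[:2]).round(4),"z",p[2].round(4),"Frad",(f[:2]@r).round(2),"push",(-f[:2]@t).round(2),"Fz",f[2].round(1),"w",round(s["gripper_width"],4))
for k in range(1,int(n)+1):
    B=np.radians(a0-k*st); print((.05*(np.cos(B)-r[0])).round(4),(.05*(np.sin(B)-r[1])).round(4),round(-k*st/36000,4))
E
python3 nx.py -132.3 15 8
```

```text
t 12.725 ang -131.5 r 0.0486 z 0.1316 Frad -4.89 push -1.01 Fz 3.7 w 0.0169
-0.0084 0.01 -0.0004
-0.014 0.0218 -0.0008
-0.0163 0.0346 -0.0013
-0.0152 0.0476 -0.0017
-0.0108 0.0599 -0.0021
-0.0033 0.0706 -0.0025
0.0066 0.0791 -0.0029
0.0184 0.0846 -0.0033
```

send_rows([
  {"slide": [-0.0078, 0.0105, -0.0004], "delta_rot": [0, 0, 0]},
  {"slide": [-0.0132, 0.0225, -0.0008], "delta_rot": [0, 0, 0]},
  {"slide": [-0.0155, 0.0353, -0.0013], "delta_rot": [0, 0, 0]},
  {"slide": [-0.0144, 0.0483, -0.0017], "delta_rot": [0, 0, 0]},
  {"slide": [-0.01, 0.0606, -0.0021], "delta_rot": [0, 0, 0]},
  {"slide": [-0.0025, 0.0713, -0.0025], "delta_rot": [0, 0, 0]},
  {"slide": [0.0074, 0.0798, -0.0029], "delta_rot": [0, 0, 0]},
  {"slide": [0.0192, 0.0853, -0.0033], "delta_rot": [0, 0, 0]},
])

```text
time: 13.72
ee_pos: [0.5965, 0.0736, 0.1284]
eef_rot: [-0.097, 0.995, 0.0, -0.0]
wrist_force: [-0.1, 1.2, 8.0]
gripper_width: 0.0169
```

```bash
python3 nx.py -252.3 15 8
```

```text
t 14.075 ang 106.2 r 0.0506 z 0.1285 Frad 3.35 push -0.89 Fz 7.5 w 0.0169
0.0128 0.0023 -0.0004
0.0259 0.0012 -0.0008
0.0381 -0.0032 -0.0013
0.0489 -0.0107 -0.0017
0.0573 -0.0206 -0.0021
0.0628 -0.0324 -0.0025
0.0651 -0.0453 -0.0029
0.0641 -0.0583 -0.0033
```

send_rows([
  {"slide": [0.0126, 0.0027, 0.0004], "delta_rot": [0, 0, 0]},
  {"slide": [0.0257, 0.0017, 0.0], "delta_rot": [0, 0, 0]},
  {"slide": [0.038, -0.0027, -0.0005], "delta_rot": [0, 0, 0]},
  {"slide": [0.0488, -0.0102, -0.0009], "delta_rot": [0, 0, 0]},
  {"slide": [0.0572, -0.0201, -0.0013], "delta_rot": [0, 0, 0]},
  {"slide": [0.0628, -0.0319, -0.0017], "delta_rot": [0, 0, 0]},
  {"slide": [0.0651, -0.0448, -0.0021], "delta_rot": [0, 0, 0]},
  {"slide": [0.0641, -0.0578, -0.0025], "delta_rot": [0, 0, 0]},
])

```text
time: 15.08
ee_pos: [0.6614, 0.0136, 0.1252]
eef_rot: [-0.096, 0.995, -0.001, -0.0]
wrist_force: [2.4, -0.4, 3.6]
gripper_width: 0.017
```

```bash
python3 nx.py -372.3 15 8
```

```text
t 15.425 ang -10.9 r 0.0515 z 0.1254 Frad 3.82 push -0.9 Fz 3.3 w 0.0167
-0.0044 -0.0123 -0.0004
-0.0119 -0.023 -0.0008
-0.0218 -0.0314 -0.0013
-0.0337 -0.037 -0.0017
-0.0465 -0.0393 -0.0021
-0.0595 -0.0382 -0.0025
-0.0718 -0.0338 -0.0029
-0.0825 -0.0263 -0.0033
```

send_rows([
  {"slide": [-0.0036, -0.0123, -0.0004], "delta_rot": [0, 0, 0]},
  {"slide": [-0.0111, -0.023, -0.0008], "delta_rot": [0, 0, 0]},
  {"slide": [-0.021, -0.0314, -0.0012], "delta_rot": [0, 0, 0]},
  {"slide": [-0.0329, -0.037, -0.0016], "delta_rot": [0, 0, 0]},
  {"slide": [-0.0457, -0.0393, -0.002], "delta_rot": [0, 0, 0]},
  {"slide": [-0.0587, -0.0382, -0.0024], "delta_rot": [0, 0, 0]},
  {"slide": [-0.071, -0.0338, -0.0028], "delta_rot": [0, 0, 0]},
  {"slide": [-0.0817, -0.0263, -0.0032], "delta_rot": [0, 0, 0]},
])

```text
time: 16.42
ee_pos: [0.5784, -0.0105, 0.1219]
eef_rot: [-0.096, 0.995, 0.0, -0.0]
wrist_force: [2.3, 2.0, 3.3]
gripper_width: 0.0167
```

```bash
python3 nx.py -132.3 10 4
```

```text
t 16.775 ang -130.9 r 0.048 z 0.122 Frad 0.83 push -0.34 Fz 4.8 w 0.0166
-0.0059 0.0064 -0.0003
-0.0106 0.0137 -0.0006
-0.014 0.0218 -0.0008
-0.0159 0.0303 -0.0011
```

send_rows([
  {"slide": [-0.0059, 0.0064, -0.0003], "delta_rot": [0, 0, 0]},
  {"slide": [-0.0106, 0.0137, -0.0006], "delta_rot": [0, 0, 0]},
  {"slide": [-0.014, 0.0218, -0.0008], "delta_rot": [0, 0, 0]},
])

```text
time: 17.15
ee_pos: [0.5651, 0.0112, 0.1212]
eef_rot: [-0.096, 0.995, -0.0, -0.0]
wrist_force: [0.4, -1.4, 4.6]
gripper_width: 0.0169
```

```bash
python3 nx.py -162.3 10 4
```

```text
t 17.5 ang -162.7 r 0.0478 z 0.1212 Frad 2.22 push -0.95 Fz 5.1 w 0.0172
-0.0019 0.0085 -0.0003
-0.0023 0.0172 -0.0006
-0.0012 0.0259 -0.0008
0.0014 0.0342 -0.0011
```

send_rows([
  {"slide": [-0.0022, 0.0085, -0.0003], "delta_rot": [0, 0, 0]},
  {"slide": [-0.0026, 0.0172, -0.0006], "delta_rot": [0, 0, 0]},
])

```text
time: 17.75
ee_pos: [0.5629, 0.0278, 0.1206]
eef_rot: [-0.096, 0.995, -0.0, -0.0]
wrist_force: [-2.5, 0.5, 4.6]
gripper_width: 0.0174
```

```bash
python3 nx.py -182.3 10 4
```

```text
t 18.1 ang 176.5 r 0.0482 z 0.1206 Frad 2.58 push -0.5 Fz 5.0 w 0.0171
0.0011 0.0086 -0.0003
0.0037 0.017 -0.0006
0.0077 0.0247 -0.0008
0.013 0.0316 -0.0011
```

send_rows([
  {"slide": [0.0007, 0.0086, -0.0003], "delta_rot": [0, 0, 0]},
  {"slide": [0.0033, 0.017, -0.0006], "delta_rot": [0, 0, 0]},
])

```text
time: 18.35
ee_pos: [0.5664, 0.0448, 0.1201]
eef_rot: [-0.096, 0.995, -0.0, -0.0]
wrist_force: [-1.6, -0.6, 4.1]
gripper_width: 0.0169
```

```bash
python3 nx.py -202.3 10 4
```

```text
t 18.7 ang 155.9 r 0.0488 z 0.1201 Frad 1.31 push -0.46 Fz 3.7 w 0.017
0.004 0.0077 -0.0003
0.0093 0.0147 -0.0006
0.0157 0.0206 -0.0008
0.023 0.0253 -0.0011
```

send_rows([
  {"slide": [0.004, 0.0077, -0.0003], "delta_rot": [0, 0, 0]},
  {"slide": [0.0093, 0.0147, -0.0006], "delta_rot": [0, 0, 0]},
])

```text
time: 18.95
ee_pos: [0.5751, 0.059, 0.1199]
eef_rot: [-0.096, 0.995, -0.001, -0.001]
wrist_force: [-4.6, -2.8, 9.7]
gripper_width: 0.0165
```

```bash
python3 nx.py -222.3 10 4
```

```text
t 19.3 ang 135.6 r 0.0494 z 0.1199 Frad 2.17 push 1.38 Fz 7.0 w 0.0171
0.0064 0.0059 -0.0003
0.0137 0.0106 -0.0006
0.0218 0.014 -0.0008
0.0303 0.0159 -0.0011
```

The resistance is starting to rise at about 570°, so I'll go on in 8–10° steps.

send_rows([
  {"slide": [0.0032, 0.003, 0.0003], "delta_rot": [0, 0, 0]},
  {"slide": [0.0063, 0.006, 0.0003], "delta_rot": [0, 0, 0]},
])

```text
time: 19.55
ee_pos: [0.5807, 0.0645, 0.1199]
eef_rot: [-0.096, 0.995, -0.001, -0.001]
wrist_force: [-6.0, -3.7, 8.8]
gripper_width: 0.0169
```

```bash
python3 nx.py -232.3 10 2
```

```text
t 19.9 ang 127.0 r 0.0498 z 0.1199 Frad 0.66 push 4.07 Fz 7.8 w 0.0168
0.0073 0.0047 -0.0003
0.0154 0.0081 -0.0006
```

send_rows([
  {"slide": [0.0014, 0.001, 0.0003], "delta_rot": [0, 0, 0]},
  {"slide": [0.0028, 0.002, 0.0005], "delta_rot": [0, 0, 0]},
])

```text
time: 20.15
ee_pos: [0.583, 0.0663, 0.1199]
eef_rot: [-0.096, 0.995, -0.002, -0.002]
wrist_force: [-5.6, -3.7, 5.6]
gripper_width: 0.017
```

```bash
python3 nx.py -236.3 4 1
```

```text
t 20.5 ang 124.0 r 0.0499 z 0.1199 Frad 0.38 push 6.01 Fz 6.4 w 0.0168
0.003 0.0018 -0.0001
```

Push is now about 6.6 N above the free level, which is snug. I'll open slightly and withdraw upward.

send_rows([
  {"slide": [0, 0, 0], "delta_rot": [0, 0, 0]},
  {"slide": [0, 0, 0], "delta_rot": [0, 0, 0]},
  {"slide": [0, 0, 0], "delta_rot": [0, 0, 0]},
], hand=0.034)

```text
time: 20.88
ee_pos: [0.5848, 0.0677, 0.12]
eef_rot: [-0.096, 0.995, 0.0, -0.0]
wrist_force: [-0.6, 0.5, -1.1]
gripper_width: 0.0341
```

send_rows([
  {"slide": [0, 0, 0.01], "delta_rot": [0, 0, 0]},
  {"slide": [0, 0, 0.03], "delta_rot": [0, 0, 0]},
  {"slide": [0, 0, 0.07], "delta_rot": [0, 0, 0]},
  {"slide": [0, 0, 0.12], "delta_rot": [0, 0, 0]},
  {"slide": [-0.06, 0, 0.15], "delta_rot": [0, 0, 0]},
  {"slide": [-0.12, 0, 0.15], "delta_rot": [0, 0, 0]},
  {"slide": [-0.17, 0, 0.15], "delta_rot": [0, 0, 0]},
  {"slide": [-0.17, 0, 0.15], "delta_rot": [0, 0, 0]},
])

```text
time: 21.88
ee_pos: [0.411, 0.068, 0.2709]
eef_rot: [-0.097, 0.995, 0.0, -0.001]
wrist_force: [0.9, 0.5, 0.2]
gripper_width: 0.0342
```

Run:
```python
from h import *
for i in range(3): c=snap("side")
t=snap("top"); s=get_state(); print(s["time"],s["ee_pos"],s["wrist_force"],s["gripper_width"])
a=cv2.resize(c["frame"][180:300,270:410,::-1],None,fx=3,fy=3,interpolation=2); b=cv2.resize(t["frame"][180:300,280:370,::-1],None,fx=4,fy=4,interpolation=2)
o=np.zeros((480,780,3),np.uint8);o[:360,:420]=a;o[:480,420:]=b;cv2.imwrite("pics/7.png",o)
```

```text
22.075 [0.41623742 0.06765122 0.27097008] [ 0.56017263  0.01118581 -0.81810804] 0.033937304913474874
```

View pics/7.png

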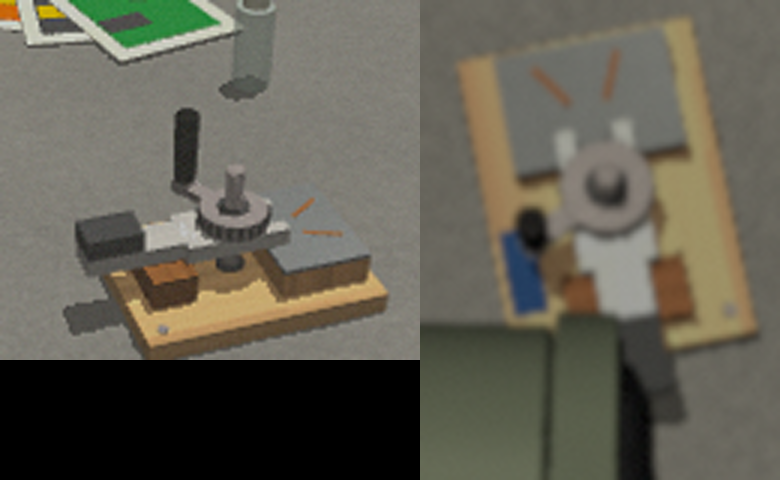

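The ring is down on the strap, with the handle at (532,222) and the strap and lino unmoved. I'll check whether the handle sprang back.

Run:
```python
from h import *
c=snap("top")
m=(c["frame"].max(2)<45).astype(np.uint8); m[:228]=0;m[246:]=0;m[:,:300]=0;m[:,318:]=0
_,_,S,C=cv2.connectedComponentsWithStats(m); print(S[1:],C[1:])
for uv in ((307.6,235.2),): 
    for z in (.125,.1295): 
        p=ray(c,uv,z)[:2]-[.611,.025]; print(p,np.degrees(np.arctan2(p[1],p[0])),np.hypot(*p))
```

```text
[[305 233   7  10  53]] [[307.67924528 237.52830189]]
[-0.02878017  0.0396571 ] 125.96934553698216 0.048999832587281085
[-0.02954765  0.03950641] 126.79355639129918 0.0493337627437113
```

```bash
python3 -c "
from station import *
print(finish_job())"
```

```text
the job is handed in; nothing more can be done
None
```

I put the strap in place, cranked the ring nut snug onto it, and handed the job in at about 22 s of the 72 s allowed; no verdict came back.

- **Strap:** I slid it under the ring and released it with the fork around the stud. It lay flat, and the top-view marks put it within about 3 mm of its place. The ring was still clear of it at that point.
- **Ring nut:** I cranked it clockwise about 584°, or 1.6 turns. The resistance began to rise at about 570°, and I stopped with the push about 6.6 N above the free-running level.
- **Last checks:** After I let go, the handle stood at about 126° in the picture, against 124° when I released it. That difference is within measuring error. The final pictures showed the strap, the lino block and the spray bottle (its lower part) unmoved by eye, and the arm was clear of everything. I did not look at the brayer and ink bottle again at the end, but the arm never went near them once it had the strap.
- **Disagreements and limits:** The circle I steered by was 1 to 2 mm off the real one, which gave side forces of up to about 5 N while cranking; I corrected for it as I went. The clamp force on the strap could not be measured directly, so I judged it only from the push on the handle.

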